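# Load the press nest and hang its lift-off guard

### The job

Push the aluminium housing along the bed plate, without lifting it, until it sits square and flush in the corner of the two fences. Then take the guard with the two hinge knuckles out of the rack, lower both knuckles gently and fully down onto the two pintle pins of the nest, and swing the guard shut against its stop post without slamming it. Leave the spare panel and the other things on the bench where they are.

Things in the scene. Friction and masses are not known exactly. Their poses are not given: they have to be found in the camera images.
- nest: fixed steel nest, origin on the bench: bed plate 15 mm thick, x -123 to 152, y -128 to 117 mm (own axes). Fences 25 mm above it: one along +y (x -79 to 111 mm), one along +x (y -22 to 98 mm). The shut guard stands along the nest's x at y -115 mm. Hinge post 20 x 22 mm, 118 mm tall, at x 138, y -115 mm; two brackets reach from it to -x and carry the pins
- corner (a point): inner corner of the two fences on the top face of the bed plate, 15 mm above the bench; nest axes: the fence faces look to -x and -y from here
- pin_low (a point): centre of the lower seat at the foot of the lower pintle, 37 mm above the bench; nest axes. Seat: round bracket end, 18 mm diameter, 8 mm thick. The pin stands up 18 mm, 10.6 mm in diameter for 8 mm, then tapers to 5 mm
- pin_top (a point): the same for the upper pintle, 70 mm above the lower. The lower knuckle cannot come down past the upper bracket: bring it in sideways through the 44 mm gap between the lower pin's top and the upper bracket, the guard 18 to 46 mm (best 32) above its seated height, then lower it
- stop (a point): middle of the stop post's -y face, where the shut guard rests, 100 mm above the bench; nest axes. Post 14 x 14 mm; on its top a keeper lip (150 to 158 mm above the bench) juts 22 mm to -y, so the guard (top at 137 mm when seated) cannot be lowered in while shut: hang it 15 to 30 degrees open, then swing it in under the lip
- housing_mid (a point): loose aluminium housing, 0.28 to 0.56 kg: block 90 (x) x 76 (y) x 40 mm with a round cap 64 mm in diameter, 20 mm high on top. This point: centre of the block, 20 mm above the plate. Starts off the fences, skewed up to 20 degrees; when flush its x is along the nest's x and this point is 45 mm to -x and 38 mm to -y of the corner
- guard_mid (a point): loose guard leaf, 0.2 to 0.45 kg: upright framed panel 200 (x) x 12 (y) x 110 mm (z), aluminium top rail 35 mm high, thin grey sheet; this point is its centre. Two steel knuckles (21 mm outside, 12 mm bore, 16 mm tall) on its +x edge, axis 113 mm to +x. Stands upright in one of the two rack slots. Seated, its lower edge is 27 mm above the bench
- knuckle_low (a point): centre of the lower end of the lower knuckle's bore, 45 mm below and 113 mm to +x of guard_mid; guard axes. Fully seated it meets pin_low
- knuckle_top (a point): the same for the upper knuckle, 70 mm above the lower; fully seated it meets pin_top
- guard: the same guard, origin at the middle of its lower edge. Hung and shut its x points along the nest's x; opening turns it counterclockwise seen from above (free end to the nest's -y). It swings freely, stays where it is left and sags a few mm at the free end
- rack: fixed black rack 150 x 124 mm, origin on the bench: two slots 15 mm wide along its x at y +40 and -40 mm, walls 10 mm thick, 40 mm above the bench, slot floor 10 mm above the bench. Guard and spare panel stand in them, either in either slot
- blank: the plain spare panel (190 x 12 x 104 mm, same framed look but no knuckles) parked in the rack's other slot; origin under its centre
- canister: a finished upright aluminium canister, 76 mm diameter, 96 mm tall; origin under its centre
- flange: a steel flange disc with a raised hub, 90 mm diameter, 34 mm tall, flat on the bench; origin under its centre
- oil: a white plastic oil bottle, 44 mm diameter, 130 mm tall; origin under its centre
- wrench: a 160 mm wrench lying flat on the bench along its own x; origin under its middle
- driver: a 190 mm screwdriver lying on the bench along its own x; origin under its middle
There are look-alikes about, which are no part of the job. What is shaped like the guard but orange or yellow is not meant.

How it is judged:
By the outcome, as a careful person would: the job done as asked, in the order asked, and still so for the second after the job is handed in, with the robot touching nothing.
It also fails if it takes over 72 s, if anything falls off the work surface, if the arm or the gripper's body presses on something with over 40 N, if the wrist force passes 120 N, or if a joint passes its speed limit or range.

### The arm

A 6-joint arm with a two-finger parallel gripper is mounted at the origin on the work surface. World frame = base frame: x ahead of the robot, y to its left, z up, the work surface at z = 0. Lengths are in m, angles in rad, forces in N, time in s.
With the tool pointing down it reaches from about 0.35 to 0.925 m from the base axis. Payload 6.4 kg.
Tool frame: the origin (TCP) lies between the finger pads; the fingertips stand 14 mm ahead of it and the grasp point (between the pads) lies 5 mm behind it; x points along the fingers, z is the direction in which the jaws open and shut, and the axes are right-handed (so a half turn about x gives the same grasp; the last joint's range is limited). The gripper opens to 85 mm and grips with 20 to 120 N. Pads are 22 mm wide; open, the fingers measure 114 mm over their backs; the gripper's body (76 mm by 85 mm) begins 54 mm behind the grasp point. The pads swing forward as they close: fully open they stand 13 mm farther back than shut.
Start: joints at [-1.417, 0.245, 1.558, -0, 1.339, -0.174], TCP at [0.209, -0.615, 0.245] pointing down, gripper open.
Joint ranges: [-3.13, 3.13], [-1.02, 2.26], [0.13, 2.54], [-0.95, 4.09], [0.21, 2.88], [-2.74, 2.74]. Speed limits (rad/s): [2.57, 2.57, 3.14, 3.14, 3.14, 3.14].

### API

Orientations are given as a unit quaternion [x, y, z, w].
In Python, from workcell import manip, imaging, job gives the robot as it stands.
- The arm moves only by the tool apply_moves, never from a script. Its arguments are lists of equal length, an entry for each row: "travel": the shift along the tool's x, y, z in m, a list of three; "turn": the turn, a rotation vector about the tool's x, y, z in degrees, a list of three; "jaw": the gripper command: -1 is shut, 1 is fully open, values between are in proportion. A call has 1 to 12 rows; each row shifts and turns the commanded pose from where the row before left it, along the tool's axes as they then stand; what a row does not reach is not made up. A row lasts 1/12 s, in which the tool goes at most 41.7 mm and 7.16 degrees, less where a joint would pass 70% of its speed; a pose out of reach is approached as far as the arm can. A call with a gripper value outside its range is refused whole. The fingers move at their own pace and stop on an object; "grip_force" is the grip in N (left out, the last holds). Time passes only in rows, so rows that do not move let the fingers close. It gives the time, the measured TCP pose, the force and the opening at its end, in the units of the state.
- manip.get_state(): the state, without advancing time (a new reading comes with each control period).
- imaging.snapshot(name): name is "side" or "top"; returns a dict with "frame" (420x560x3 uint8, red, green, blue), "fx", "fy", "cx", "cy" (pixels), "D" ([k1, k2, p1, p2, k3] as OpenCV has them; the pictures are not rectified), "rvec" (rotation vector, rad) and "tvec" (3), from world to camera coordinates, as OpenCV has them. Camera axes: x right, y down, z forward; pixel columns grow to the right and rows downward; lengths in m; the calibration is good to about 2 mm. A picture is of the moment at which its call begins. There is no depth.
- job.finish_job(): hands the job in, once; it reports no verdict.
The state is a dict: "time_s": time; "joint_positions": joint angles; "qvel": joint speeds; "tau": joint torques, N m; "eef_pos": TCP position; "orientation": TCP orientation; "wrist_force": force on the tool from outside, world axes, zero at the start; "ft_torque": the same for the moment, N m; "gripper_width": opening from 0.0 (shut) to 1.0 (fully open).
Only numpy, scipy, OpenCV 4.12 (cv2) and the standard library are available. Lean on these libraries where they do the work, as an engineer would, in place of code of your own. Each camera call takes 0.05 s, during which the arm holds its last target. There are 200 camera calls.

## Working session

There is one attempt and no reset: what is moved stays moved. The work goes in short steps, Python scripts to look and compute and a tool call to move; the robot and the scene stay as the last step left them, time stands still between calls to the robot, and variables do not carry over. Pictures are saved under pics/ and viewed, about 8 in all and at most 12, crops included, and the job is handed in when it is done.

Besides the shell and the picture viewer there is one more tool, called after "Emit:" by a JSON object that holds its "name" and its "arguments", one argument or row to a line. apply_moves: Moves the arm, as the interface text tells. Its arguments: {"type":"object","properties":{"travel":{"type":"array"},"turn":{"type":"array"},"jaw":{"type":"array"},"grip_force":{"type":"number"}},"required":["travel","turn","jaw"]}

```bash
mkdir -p pics; ls
cat > h.py <<'E'
import numpy as np, cv2
from scipy.spatial.transform import Rotation as R
from workcell import manip, imaging, job
def snap(n,f=None):
    s=imaging.snapshot(n); s['K']=np.array([[s['fx'],0,s['cx']],[0,s['fy'],s['cy']],[0,0,1.]]); s['D']=np.array(s['D'],float)
    s['Rm']=cv2.Rodrigues(np.array(s['rvec'],float))[0]; s['t']=np.array(s['tvec'],float).ravel(); s['C']=-s['Rm'].T@s['t']
    if f: cv2.imwrite('pics/'+f,s['frame'][:,:,::-1])
    return s
def ray(s,uv):
    p=cv2.undistortPoints(np.array(uv,float).reshape(-1,1,2),s['K'],s['D']).reshape(-1,2)
    return np.c_[p,np.ones(len(p))]@s['Rm']
def onz(s,uv,z):
    d=ray(s,uv); return s['C']+d*((z-s['C'][2])/d[:,2])[:,None]
def proj(s,X):
    return cv2.projectPoints(np.array(X,float).reshape(-1,1,3),np.array(s['rvec'],float),s['t'],s['K'],s['D'])[0].reshape(-1,2)
def tri(s1,u1,s2,u2):
    d1=ray(s1,[u1])[0];d2=ray(s2,[u2])[0]
    A=np.c_[d1,-d2];k=np.linalg.lstsq(A,s2['C']-s1['C'],rcond=None)[0]
    a=s1['C']+k[0]*d1;b=s2['C']+k[1]*d2
    return (a+b)/2,np.linalg.norm(a-b)
def st():
    s=manip.get_state();m=R.from_quat(s['orientation']).as_matrix()
    print('t',round(s['time_s'],2),'p',np.round(s['eef_pos'],4),'F',np.round(s['wrist_force'],1),'T',np.round(s['ft_torque'],2),'w',round(s['gripper_width'],3));print(np.round(m,3).tolist(),np.round(s['joint_positions'],3))
    return s,m
E
python3 - <<'E'
from h import *
a=snap('top','top0.png');b=snap('side','side0.png')
for s in(a,b):print(np.round(s['C'],3),s['fx'],np.round(s['Rm'],2).tolist())
st()
E
```

```text
pics
[ 0.311 -0.069  1.5  ] 490.64484890642416 [[0.03, -1.0, 0.0], [-0.99, -0.03, -0.12], [0.12, 0.0, -0.99]]
[-0.149  0.86   1.171] 511.6042300298494 [[-0.82, -0.57, -0.01], [-0.38, 0.57, -0.73], [0.42, -0.6, -0.68]]
t 0.1 p [ 0.2092 -0.6149  0.2443] F [ 0.5 -0.   0.1] T [ 0.04  0.02 -0.02] w 1.004
[[-0.0, 0.947, 0.322], [0.002, 0.322, -0.947], [-1.0, 0.0, -0.002]] [-1.417  0.246  1.559  0.     1.339 -0.174]
```

View pics/top0.png

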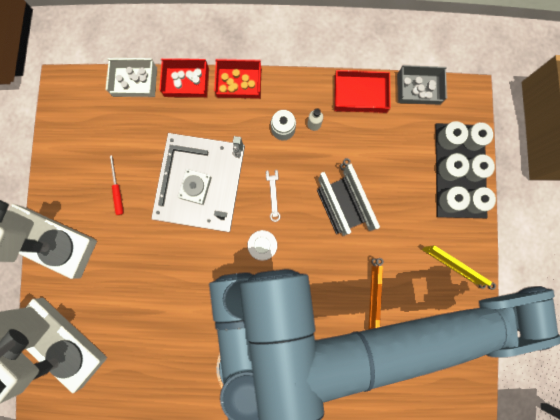

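View pics/side0.png

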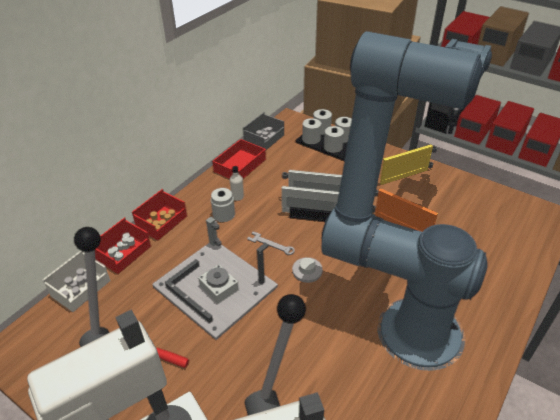

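Run:
```python
import cv2
a=cv2.imread('pics/top0.png');b=cv2.imread('pics/side0.png')
A=cv2.resize(a[125:245,140:400],None,fx=3.07,fy=3.07,interpolation=cv2.INTER_CUBIC);cv2.imwrite('pics/c1.png',A[:600,:800])
B=cv2.resize(b[165:335,145:365],None,fx=3.5,fy=3.5,interpolation=cv2.INTER_CUBIC);cv2.imwrite('pics/c2.png',B)
```

```text
(no output)
```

View pics/c1.png

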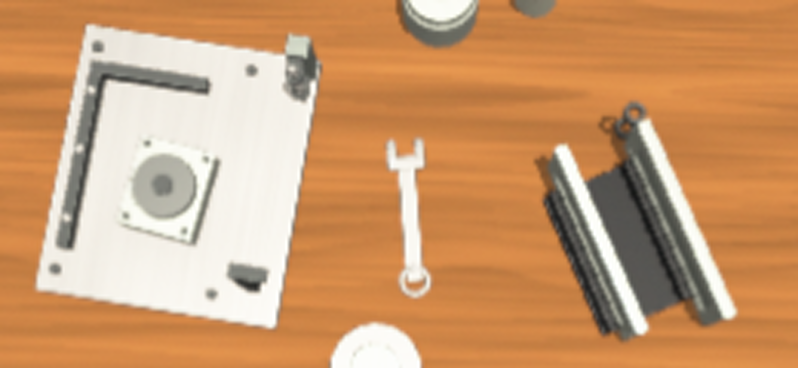

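View pics/c2.png

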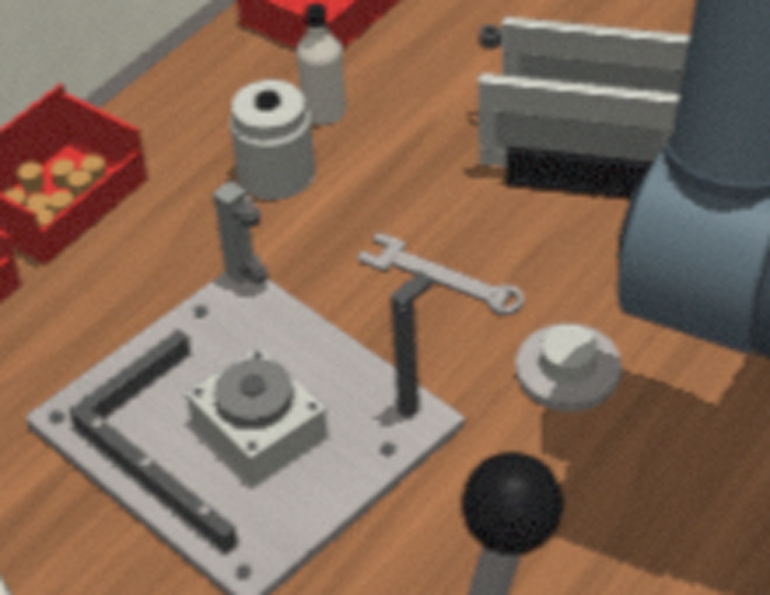

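```bash
cat > m.py <<'E'
from h import *
a=snap('top');b=snap('side');np.save('a.npy',a,allow_pickle=True);np.save('b.npy',b,allow_pickle=True)
def lowsat(f,lo):
    h=cv2.cvtColor(f,cv2.COLOR_RGB2HSV); return ((h[...,1]<50)&(h[...,2]>lo)).astype(np.uint8)
f=a['frame']; m=lowsat(f,150); m2=np.zeros_like(m); m2[125:240,145:252]=m[125:240,145:252]
c=max(cv2.findContours(m2,0,cv2.CHAIN_APPROX_NONE)[0],key=cv2.contourArea)
hull=cv2.convexHull(c); q=cv2.approxPolyDP(hull,4,True).reshape(-1,2)
print('plate poly',q.tolist()); P=onz(a,q+0.0,0.015); print(np.round(P,4).tolist())
r=cv2.minAreaRect(np.array(onz(a,c.reshape(-1,2)+0.,0.015)[:,:2]*1000,np.float32));print('plate rect mm',r)
m3=np.zeros_like(m);m3[155:245,310:385]=lowsat(f,185)[155:245,310:385]
for c in cv2.findContours(m3,0,cv2.CHAIN_APPROX_NONE)[0]:
    if len(c)>25:
        r=cv2.minAreaRect(np.array(onz(a,c.reshape(-1,2)+0.,0.12)[:,:2]*1000,np.float32)); print('rail',r,c.reshape(-1,2).min(0),c.reshape(-1,2).max(0))
cv2.imwrite('pics/z1.png',np.hstack([cv2.resize(f[130:230,150:250,::-1],(0,0),fx=4,fy=4,interpolation=cv2.INTER_CUBIC),cv2.resize(f[150:250,305:405,::-1],(0,0),fx=4,fy=4,interpolation=cv2.INTER_CUBIC)]))
g=b['frame'];cv2.imwrite('pics/z2.png',np.hstack([cv2.resize(g[210:330,150:280,::-1],(0,0),fx=5,fy=5,interpolation=cv2.INTER_CUBIC)]))
E
python3 m.py
```

```text
plate poly [[168, 133], [240, 138], [243, 151], [228, 231], [152, 218]]
[[0.7119, 0.2967, 0.015], [0.701, 0.0695, 0.015], [0.6598, 0.0585, 0.015], [0.4105, 0.0946, 0.015], [0.4432, 0.3302, 0.015]]
plate rect mm ((571.1607666015625, 192.66575622558594), (244.2037353515625, 294.7745361328125), 82.52779388427734)
rail ((493.67138671875, -218.63682556152344), (190.07376098632812, 12.546985626220703), 24.77300262451172) [321 172] [350 233]
rail ((514.8311157226562, -297.52069091796875), (199.66392517089844, 12.889603614807129), 24.607093811035156) [348 164] [379 228]
```

View pics/z1.png

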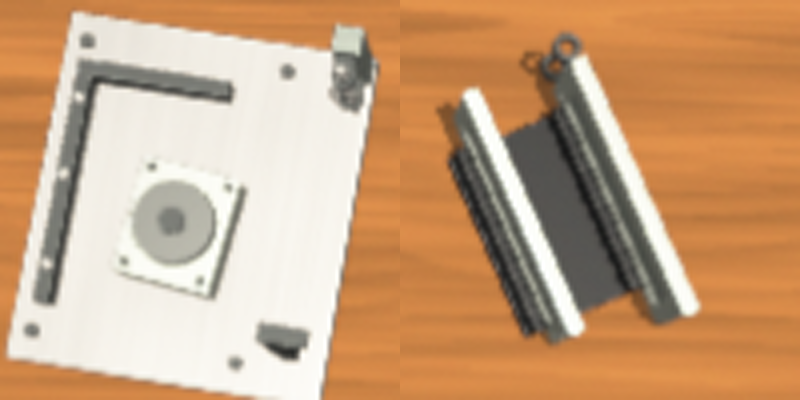

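View pics/z2.png

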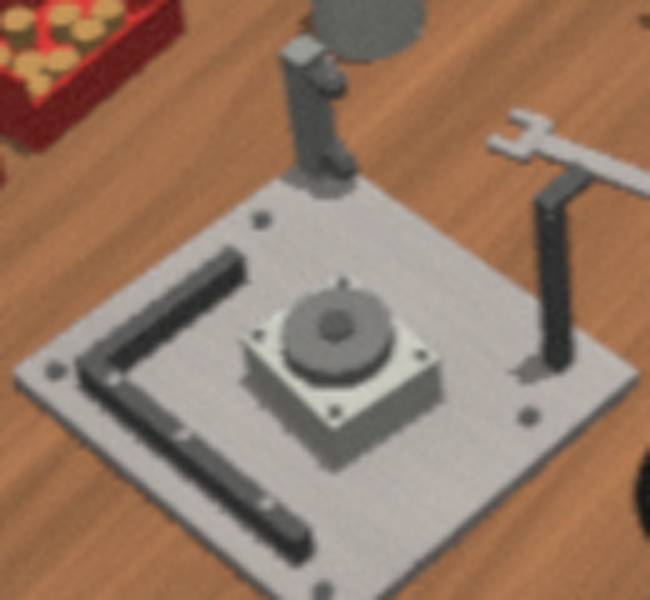

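```bash
cat > n.py <<'E'
from h import *
a=np.load('a.npy',allow_pickle=True).item();b=np.load('b.npy',allow_pickle=True).item()
h=cv2.cvtColor(a['frame'],cv2.COLOR_RGB2HSV)
m=((h[...,1]<70)&(h[...,2]>140)).astype(np.uint8);m2=np.zeros_like(m);m2[125:240,145:252]=m[125:240,145:252]
c=max(cv2.findContours(m2,0,cv2.CHAIN_APPROX_NONE)[0],key=cv2.contourArea).reshape(-1,2).astype(float)
Q=np.array([[168,132.5],[246,146],[229,231.5],[152,218.5]]) # A(+x+y) B(+x-y) E(-x-y) D(-x+y)
L=[]
for i in range(4):
    p,q=Q[i],Q[(i+1)%4];d=(q-p)/np.linalg.norm(q-p);n=np.array([-d[1],d[0]]);s=(c-p)@d/np.linalg.norm(q-p);e=abs((c-p)@n)
    k=(s>.08)&(s<.9 if i else s<.7)&(e<3)
    x=onz(a,c[k],0.015)[:,:2].astype(np.float32);v=cv2.fitLine(x,cv2.DIST_HUBER,0,.01,.01).ravel();L.append(v)
    print(k.sum(),'dir',np.degrees(np.arctan2(v[1],v[0])))
def X(u,v):
    t=np.linalg.solve(np.c_[u[:2],-v[:2]],v[2:]-u[2:]);return u[2:]+t[0]*u[:2]
W=np.array([X(L[i-1],L[i]) for i in range(4)]);N=np.array([[152,117],[152,-128],[-123,-128],[-123,117]])/1e3
print('corners',W.round(4).tolist())
print('len',np.linalg.norm(W-np.roll(W,-1,0),axis=1))
u=N-N.mean(0);w=W-W.mean(0);yaw=np.arctan2((u[:,0]*w[:,1]-u[:,1]*w[:,0]).sum(),(u*w).sum())
Rn=np.array([[np.cos(yaw),-np.sin(yaw)],[np.sin(yaw),np.cos(yaw)]]);T=W.mean(0)-Rn@N.mean(0)
print('yaw',np.degrees(yaw),'T',T,'res',(N@Rn.T+T-W).round(4).tolist())
ab=onz(b,[[153,284.4],[277.6,285]],.015)[:,:2];print('side A,E',ab.round(4).tolist(),'nest',((ab-T)@Rn).round(4).tolist())
for nm,ut,us in[('pintop',(236.8,148.5),(215.5,224.5)),('pinlow',(237.2,154.3),(218,242.3)),('posttop',(237,140),(210.5,220)),('stoptop',None,None)]:
    if ut: p,e=tri(a,ut,b,us);print(nm,p.round(4),e.round(4),'nest',((p[:2]-T)@Rn).round(4))
z=np.array([150,130]);f=lambda l:np.array(l)/4+z
H=onz(a,f([[143,157],[240,185],[212,296],[115,268]]),.055)[:,:2];print('housing',((H-T)@Rn).round(4).tolist(),'mid',((H.mean(0)-T)@Rn).round(4),H.mean(0))
F=onz(a,f([[97,83],[232,100],[52,302],[80,62],[232,86]]),.04)[:,:2];print('fence innercorner,end..',((F-T)@Rn).round(4).tolist())
S=onz(a,f([[258,325],[308,330],[302,350]]),.158)[:,:2];print('lip',((S-T)@Rn).round(4).tolist())
np.savez('nest.npz',R=Rn,T=T,yaw=yaw)
K=np.array([[x,-.115,z] for x in(.108,.112,.116,.12) for z in(.107,.125,.037)]);K[:,:2]=K[:,:2]@Rn.T+T
print('proj top',proj(a,K).round(1).tolist());print('side',proj(b,K).round(1).tolist())
E
python3 n.py
```

```text
48 dir 82.332825
70 dir -7.3954825
63 dir 82.515366
70 dir -7.521409
corners [[0.7117999792098999, 0.2962000072002411], [0.6794999837875366, 0.05649999901652336], [0.41029998660087585, 0.09139999747276306], [0.44179999828338623, 0.33180001378059387]]
len [0.24188568 0.27150738 0.24248168 0.27227774]
yaw -7.510414199279681 T [0.54719426 0.20131808] res [[0.0014, 0.0013], [0.0016, -0.0019], [-0.0017, -0.0009], [-0.0013, 0.0016]]
side A,E [[0.7063, 0.2963], [0.4047, 0.094]] nest [[0.1453, 0.115], [-0.1272, -0.125]]
pintop [0.6458 0.0694 0.1083] 0.0022 nest [ 0.115  -0.1179]
pinlow [0.6433 0.0736 0.0371] 0.001 nest [ 0.112 -0.114]
posttop [0.6679 0.0683 0.1149] 0.0015 nest [ 0.137  -0.1161]
housing [[0.0392, 0.0296], [0.0296, -0.0467], [-0.0563, -0.0409], [-0.0471, 0.0349]] mid [-0.0087 -0.0058] [0.53784206 0.19673163]
fence innercorner,end.. [[0.0928, 0.079], [0.0958, -0.0263], [-0.0786, 0.0811], [0.107, 0.0952], [0.1065, -0.0243]]
lip [[-0.0812, -0.0944], [-0.0791, -0.1291], [-0.0934, -0.1274]]
proj top [[235.3, 150.4], [234.7, 149.0], [237.4, 155.8], [235.5, 149.1], [234.9, 147.6], [237.6, 154.5], [235.7, 147.8], [235.2, 146.3], [237.8, 153.2], [236.0, 146.5], [235.4, 145.0], [238.1, 152.0]]
side [[216.8, 226.5], [216.2, 222.1], [219.0, 242.7], [215.9, 225.9], [215.3, 221.5], [218.1, 242.1], [215.0, 225.2], [214.4, 220.9], [217.2, 241.5], [214.1, 224.6], [213.5, 220.3], [216.3, 240.9]]
```

Emit:
{"name": "apply_moves", "arguments": {
  "travel": [
    [0,0.02,-0.022],
    [0,0.027,-0.03],
    [0,0.027,-0.03],
    [0,0.027,-0.03],
    [0,0.027,-0.03],
    [0,0.027,-0.03],
    [0,0.027,-0.03],
    [0,0.027,-0.03],
    [0,0.027,-0.03],
    [0,0.027,-0.03],
    [0,0.027,-0.03],
    [0,0.027,-0.03]
  ],
  "turn": [
    [0,0,0],
    [0,0,0],
    [0,0,0],
    [0,0,0],
    [0,0,0],
    [0,0,0],
    [0,0,0],
    [0,0,0],
    [0,0,0],
    [0,0,0],
    [0,0,0],
    [0,0,0]
  ],
  "jaw": [-0.3,-0.3,-0.3,-0.3,-0.3,-0.3,-0.3,-0.3,-0.3,-0.3,-0.3,-0.3]
}}

```text
time_s: 1.2
eef_pos: [0.3963, -0.1782, 0.2454]
orientation: [0.412, 0.575, -0.412, 0.575]
wrist_force: [1.5, 0.3, 1.3]
gripper_width: 0.35
```

Emit:
{"name": "apply_moves", "arguments": {
  "travel": [
    [0,0.027,-0.03],
    [0,0.027,-0.03],
    [0,0.027,-0.03],
    [0,0.027,-0.03],
    [0,0.027,-0.03],
    [0,0.027,-0.03],
    [0,0.027,-0.03],
    [0,0.02,-0.02],
    [0,0,0],
    [0,0,0],
    [0,0,0],
    [0,0,0]
  ],
  "turn": [
    [0,0,0],
    [0,0,0],
    [0,0,0],
    [-7,0,0],
    [-7,0,0],
    [-7,0,0],
    [-7,0,0],
    [-7,0,0],
    [-7,0,0],
    [-7,0,0],
    [-7,0,0],
    [-7,0,0]
  ],
  "jaw": [-0.3,-0.3,-0.3,-0.3,-0.3,-0.3,-0.3,-0.3,-0.3,-0.3,-0.3,-0.3]
}}

```text
time_s: 2.2
eef_pos: [0.4779, 0.1159, 0.2451]
orientation: [0.048, 0.706, -0.048, 0.705]
wrist_force: [0.1, -0.3, 0.3]
gripper_width: 0.353
```

```bash
cat > go.py <<'E'
# usage: go.py nx ny z yawjaw_deg(nest)  -> tool-frame shift (current axes) and turn needed
from h import *;import sys
n=np.load('nest.npz');s,m=st();p=np.array(s['eef_pos'])
x,y,z,j=map(float,sys.argv[1:5])
t=np.r_[n['R']@[x,y]+n['T'],z];ja=np.degrees(np.arctan2(m[1,2],m[0,2]));
d=(np.degrees(n['yaw'])+j-ja+90)%180-90
print('nestpos',(n['R'].T@(p[:2]-n['T'])).round(4),'jawyaw-nest',round(ja-np.degrees(n['yaw']),2),'shift tool',(m.T@(t-p)).round(4),'turn about toolx',round(-d,2),'level tilt',(m[:,0]).round(4))
E
python3 go.py -0.009 -0.078 0.045 0
```

```text
t 2.2 p [0.4779 0.1159 0.2451] F [ 0.1 -0.3  0.3] T [-0.01  0.02  0.02] w 0.353
[[-0.0, 0.136, 0.991], [-0.0, 0.991, -0.136], [-1.0, -0.0, -0.0]] [ 0.007 -0.134  1.954 -0.     1.322  0.143]
nestpos [-0.0576 -0.0938] jawyaw-nest -0.32 shift tool [0.2001 0.0161 0.0486] turn about toolx -0.32 level tilt [-4.e-04 -1.e-04 -1.e+00]
```

Emit:
{"name": "apply_moves", "arguments": {
  "travel": [
    [0,0.008,0.024],
    [0,0.008,0.024],
    [0.035,0,0],
    [0.04,0,0],
    [0.04,0,0],
    [0.04,0,0],
    [0.03,0,0],
    [0.015,0,0],
    [0,0.01,0],
    [0,0.008,0],
    [0,0.006,0],
    [0,0.006,0]
  ],
  "turn": [
    [-0.3,0,0],
    [0,0,0],
    [0,0,0],
    [0,0,0],
    [0,0,0],
    [0,0,0],
    [0,0,0],
    [0,0,0],
    [0,0,0],
    [0,0,0],
    [0,0,0],
    [0,0,0]
  ],
  "jaw": [-0.3,-0.3,-0.3,-0.3,-0.3,-0.3,-0.3,-0.3,-0.3,-0.3,-0.3,-0.3]
}}

```text
time_s: 3.2
eef_pos: [0.5337, 0.1552, 0.0473]
orientation: [0.049, 0.704, -0.049, 0.707]
wrist_force: [0.1, -2.1, -0.1]
gripper_width: 0.35
```

Emit:
{"name": "apply_moves", "arguments": {
  "travel": [
    [0,0.005,0],
    [0,0.005,0],
    [0,0.005,0],
    [0,0.005,0],
    [0,0.004,0],
    [0,0.004,0],
    [0,0.004,0],
    [0,0.003,0]
  ],
  "turn": [
    [0,0,0],
    [0,0,0],
    [0,0,0],
    [0,0,0],
    [0,0,0],
    [0,0,0],
    [0,0,0],
    [0,0,0]
  ],
  "jaw": [-0.3,-0.3,-0.3,-0.3,-0.3,-0.3,-0.3,-0.3]
}}

```text
time_s: 3.87
eef_pos: [0.5367, 0.1893, 0.0452]
orientation: [0.049, 0.706, -0.049, 0.705]
wrist_force: [-1.4, -3.4, 2.7]
gripper_width: 0.346
```

```bash
python3 go.py -0.009 -0.004 0.045 0
```

```text
t 3.87 p [0.5367 0.1893 0.0452] F [-1.4 -3.4  2.7] T [-0.59  0.07  0.02] w 0.346
[[-0.0, 0.138, 0.99], [-0.0, 0.99, -0.138], [-1.0, -0.0, -0.0]] [0.14  0.327 1.867 0.    0.948 0.278]
nestpos [-0.0088 -0.0133] jawyaw-nest -0.41 shift tool [ 0.0002  0.0093 -0.0002] turn about toolx -0.41 level tilt [-4.e-04 -1.e-04 -1.e+00]
```

Emit:
{"name": "apply_moves", "arguments": {
  "travel": [
    [0,0.002,0],
    [0,0.002,0],
    [0,0.002,0],
    [0,0.0015,0]
  ],
  "turn": [
    [-0.4,0,0],
    [0,0,0],
    [0,0,0],
    [0,0,0]
  ],
  "jaw": [-0.3,-0.3,-0.3,-0.3]
}}

```text
time_s: 4.2
eef_pos: [0.5377, 0.1966, 0.0452]
orientation: [0.046, 0.706, -0.046, 0.705]
wrist_force: [-0.4, -3.9, 1.8]
gripper_width: 0.348
```

Emit:
{"name": "apply_moves", "arguments": {
  "travel": [
    [0,0.0015,0],
    [0,0.0015,0],
    [0,0,0]
  ],
  "turn": [
    [0,0,0],
    [0,0,0],
    [0,0,0]
  ],
  "jaw": [-0.3,-0.3,-0.3]
}}

```text
time_s: 4.45
eef_pos: [0.5381, 0.1992, 0.0452]
orientation: [0.046, 0.706, -0.047, 0.705]
wrist_force: [-0.2, -5.3, 2.0]
gripper_width: 0.349
```

Emit:
{"name": "apply_moves", "arguments": {
  "travel": [
    [0,0.0015,0],
    [0,0,0]
  ],
  "turn": [
    [0,0,0],
    [0,0,0]
  ],
  "jaw": [-0.3,-0.3]
}}

```text
time_s: 4.62
eef_pos: [0.5381, 0.1993, 0.0452]
orientation: [0.045, 0.706, -0.047, 0.705]
wrist_force: [-2.1, -11.7, 5.5]
gripper_width: 0.349
```

Emit:
{"name": "apply_moves", "arguments": {
  "travel": [
    [0,0.001,0],
    [0,0,0],
    [0,-0.02,0],
    [-0.03,0,0],
    [-0.04,0,0],
    [-0.02,0.011,-0.016],
    [0,0.025,-0.03],
    [0,0.025,-0.03]
  ],
  "turn": [
    [0,0,0],
    [0,0,0],
    [0,0,0],
    [0,0,0],
    [0,0,0],
    [0,0,0],
    [0,0,0],
    [0,0,0]
  ],
  "jaw": [-0.3,-0.3,-0.3,-0.3,-0.3,-0.3,-0.3,-0.3]
}}

```text
time_s: 5.28
eef_pos: [0.4694, 0.2536, 0.1374]
orientation: [0.049, 0.704, -0.046, 0.707]
wrist_force: [-1.1, 1.1, -1.1]
gripper_width: 0.348
```

Emit:
{"name": "apply_moves", "arguments": {
  "travel": [
    [0,0,0],
    [0,0,0],
    [0,0,0],
    [0,0,0],
    [0,0,0],
    [0,0,0],
    [0,0,0],
    [0,0,0],
    [0,0,0],
    [0,0,0],
    [0,0,0],
    [0,0,0]
  ],
  "turn": [
    [7,0,0],
    [7,0,0],
    [7,0,0],
    [7,0,0],
    [7,0,0],
    [7,0,0],
    [7,0,0],
    [7,0,0],
    [7,0,0],
    [7,0,0],
    [7,0,0],
    [7,0,0]
  ],
  "jaw": [-0.3,-0.3,-0.3,-0.3,-0.3,-0.3,-0.3,-0.3,-0.3,-0.3,-0.3,-0.3]
}}

```text
time_s: 6.28
eef_pos: [0.4681, 0.2531, 0.1349]
orientation: [0.508, 0.492, -0.508, 0.491]
wrist_force: [0.4, -0.2, 0.7]
gripper_width: 0.346
```

```bash
python3 go.py -0.085 0.037 0.045 90
python3 - <<'E'
from h import *
snap('top','t2.png')
a=cv2.imread('pics/t2.png');cv2.imwrite('pics/t2c.png',cv2.resize(a[125:245,140:270],None,fx=5,fy=5,interpolation=cv2.INTER_CUBIC))
E
```

```text
t 6.28 p [0.4681 0.2531 0.1349] F [ 0.4 -0.2  0.7] T [-0.01  0.02  0.02] w 0.346
[[-0.001, 0.999, -0.033], [0.001, -0.033, -0.999], [-1.0, -0.001, -0.001]] [0.282 0.101 1.938 0.002 1.102 1.885]
nestpos [-0.0852  0.041 ] jawyaw-nest -84.36 shift tool [ 0.0899 -0.0001  0.0042] turn about toolx 5.64 level tilt [-6.0e-04  1.4e-03 -1.0e+00]
```

View pics/t2c.png

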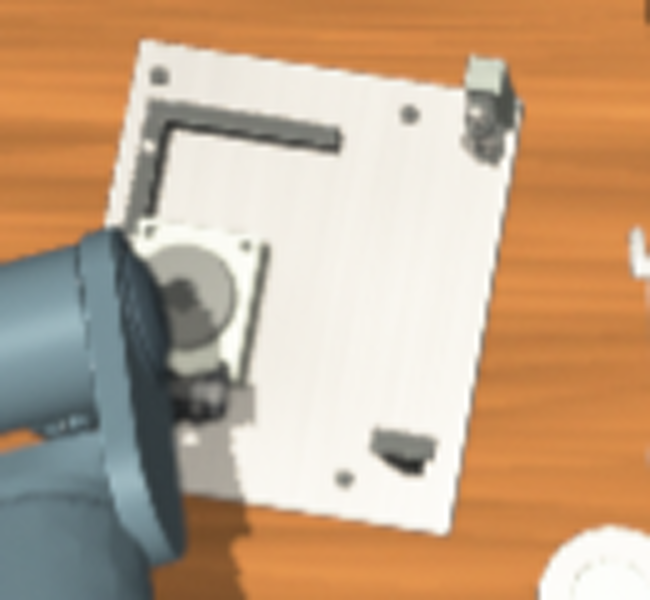

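Emit:
{"name": "apply_moves", "arguments": {
  "travel": [
    [0,0,0.004],
    [0.03,0,0],
    [0.035,0,0],
    [0.02,0,0],
    [0.005,0,0],
    [0,0.008,0],
    [0,0.008,0],
    [0,0.006,0],
    [0,0.006,0],
    [0,0.006,0],
    [0,0.006,0],
    [0,0.006,0]
  ],
  "turn": [
    [5.6,0,0],
    [0,0,0],
    [0,0,0],
    [0,0,0],
    [0,0,0],
    [0,0,0],
    [0,0,0],
    [0,0,0],
    [0,0,0],
    [0,0,0],
    [0,0,0],
    [0,0,0]
  ],
  "jaw": [-0.3,-0.3,-0.3,-0.3,-0.3,-0.3,-0.3,-0.3,-0.3,-0.3,-0.3,-0.3]
}}

```text
time_s: 7.33
eef_pos: [0.515, 0.2429, 0.046]
orientation: [0.53, 0.468, -0.53, 0.468]
wrist_force: [-3.9, 0.3, 2.5]
gripper_width: 0.356
```

Emit:
{"name": "apply_moves", "arguments": {
  "travel": [
    [0,0.005,0],
    [0,0.005,0],
    [0,0.005,0],
    [0,0.005,0],
    [0,0.003,0],
    [0,0.003,0]
  ],
  "turn": [
    [0,0,0],
    [0,0,0],
    [0,0,0],
    [0,0,0],
    [0,0,0],
    [0,0,0]
  ],
  "jaw": [-0.3,-0.3,-0.3,-0.3,-0.3,-0.3]
}}

```text
time_s: 7.83
eef_pos: [0.5401, 0.2395, 0.0452]
orientation: [-0.53, -0.468, 0.53, -0.468]
wrist_force: [-4.0, 0.3, 2.7]
gripper_width: 0.354
```

```bash
python3 go.py -0.005 0.037 0.045 90
```

```text
t 7.83 p [0.5401 0.2395 0.0452] F [-4.   0.3  2.7] T [0.14 0.61 0.03] w 0.354
[[-0.0, 0.992, -0.124], [-0.0, -0.124, -0.992], [-1.0, -0.0, 0.0]] [0.226 0.369 1.811 0.    0.962 1.921]
nestpos [-0.012   0.0369] jawyaw-nest -89.61 shift tool [ 0.0002  0.007  -0.    ] turn about toolx 0.39 level tilt [-4.e-04 -1.e-04 -1.e+00]
```

Emit:
{"name": "apply_moves", "arguments": {
  "travel": [
    [0,0.002,0],
    [0,0.002,0],
    [0,0.0015,0],
    [0,0.0015,0]
  ],
  "turn": [
    [0.4,0,0],
    [0,0,0],
    [0,0,0],
    [0,0,0]
  ],
  "jaw": [-0.3,-0.3,-0.3,-0.3]
}}

```text
time_s: 8.17
eef_pos: [0.5468, 0.2386, 0.0452]
orientation: [-0.532, -0.466, 0.532, -0.466]
wrist_force: [-3.2, 0.4, 2.0]
gripper_width: 0.35
```

Emit:
{"name": "apply_moves", "arguments": {
  "travel": [
    [0,0.0015,0],
    [0,0.001,0],
    [0,0,0]
  ],
  "turn": [
    [0,0,0],
    [0,0,0],
    [0,0,0]
  ],
  "jaw": [-0.3,-0.3,-0.3]
}}

```text
time_s: 8.42
eef_pos: [0.5489, 0.2384, 0.0452]
orientation: [-0.531, -0.466, 0.532, -0.466]
wrist_force: [-4.3, 0.4, 2.3]
gripper_width: 0.355
```

Emit:
{"name": "apply_moves", "arguments": {
  "travel": [
    [0,0.0015,0],
    [0,0,0]
  ],
  "turn": [
    [0,0,0],
    [0,0,0]
  ],
  "jaw": [-0.3,-0.3]
}}

```text
time_s: 8.58
eef_pos: [0.5489, 0.2383, 0.0451]
orientation: [-0.53, -0.467, 0.533, -0.465]
wrist_force: [-9.6, 2.0, 7.5]
gripper_width: 0.349
```

Emit:
{"name": "apply_moves", "arguments": {
  "travel": [
    [0,0.001,0],
    [0,-0.015,0],
    [-0.03,0,0],
    [-0.04,0,0],
    [-0.02,0.01,0.01],
    [0,0.025,0.03],
    [0,0.025,0.03],
    [0,0.008,0.015],
    [0.03,0,0],
    [0.035,0,0],
    [0.025,0,0],
    [0,0,-0.01]
  ],
  "turn": [
    [0,0,0],
    [0,0,0],
    [0,0,0],
    [0,0,0],
    [0,0,0],
    [0,0,0],
    [0,0,0],
    [0,0,0],
    [0,0,0],
    [0,0,0],
    [0,0,0],
    [0,0,0]
  ],
  "jaw": [-0.3,-0.3,-1,-1,-1,-1,-1,-1,-1,-1,-1,-1]
}}

```text
time_s: 9.58
eef_pos: [0.5908, 0.155, 0.0394]
orientation: [-0.529, -0.467, 0.535, -0.464]
wrist_force: [-1.6, -0.1, -1.3]
gripper_width: 0.003
```

```bash
python3 go.py 0.05 -0.008 0.045 90
```

```text
t 9.58 p [0.5908 0.155  0.0394] F [-1.6 -0.1 -1.3] T [-0.    0.05 -0.02] w 0.003
[[-0.01, 0.991, -0.133], [-0.001, -0.133, -0.991], [-1.0, -0.009, 0.003]] [ 7.100e-02  4.210e-01  1.752e+00 -1.000e-03  9.780e-01  1.776e+00]
nestpos [ 0.0493 -0.0403] jawyaw-nest -90.14 shift tool [-0.0057  0.0006 -0.0323] turn about toolx -0.14 level tilt [-0.0095 -0.0014 -1.    ]
```

Emit:
{"name": "apply_moves", "arguments": {
  "travel": [
    [-0.003,0,-0.009],
    [0,0,-0.008],
    [0,0,-0.005],
    [0,0,-0.003],
    [0,0,-0.002],
    [0,0,0]
  ],
  "turn": [
    [0,0,0],
    [0,0,0],
    [0,0,0],
    [0,0,0],
    [0,0,0],
    [0,0,0]
  ],
  "jaw": [-1,-1,-1,-1,-1,-1]
}}

```text
time_s: 10.08
eef_pos: [0.5986, 0.1841, 0.0493]
orientation: [0.532, 0.466, -0.531, 0.467]
wrist_force: [-0.6, 0.9, -0.4]
gripper_width: -0.001
```

Emit:
{"name": "apply_moves", "arguments": {
  "travel": [
    [0,0,-0.002],
    [0,0,-0.002],
    [0,0,0]
  ],
  "turn": [
    [0,0,0],
    [0,0,0],
    [0,0,0]
  ],
  "jaw": [-1,-1,-1]
}}

```text
time_s: 10.33
eef_pos: [0.5986, 0.1875, 0.0484]
orientation: [0.532, 0.466, -0.532, 0.466]
wrist_force: [-0.0, 0.0, 0.4]
gripper_width: 0.005
```

Emit:
{"name": "apply_moves", "arguments": {
  "travel": [
    [0,0,-0.0015],
    [0,0,-0.0015],
    [0,0,0]
  ],
  "turn": [
    [0,0,0],
    [0,0,0],
    [0,0,0]
  ],
  "jaw": [-1,-1,-1]
}}

```text
time_s: 10.58
eef_pos: [0.5988, 0.1886, 0.0483]
orientation: [-0.53, -0.466, 0.533, -0.467]
wrist_force: [-1.7, -8.3, 4.1]
gripper_width: -0.001
```

Emit:
{"name": "apply_moves", "arguments": {
  "travel": [
    [0,0,-0.001],
    [0,0,0],
    [0,0,0.02],
    [-0.04,0,0],
    [-0.04,0,0],
    [-0.04,0,0],
    [-0.04,0,0.01],
    [-0.03,0,0.025],
    [0,-0.001,0.04],
    [0,-0.0015,0.04],
    [0,-0.0015,0.04],
    [0,-0.0015,0.04]
  ],
  "turn": [
    [0,0,0],
    [0,0,0],
    [0,0,0],
    [0,0,0],
    [0,0,0],
    [0,0,0],
    [0,0,0],
    [0,0,0],
    [0,0,0],
    [0,0,0],
    [0,0,0],
    [0,0,0]
  ],
  "jaw": [-1,-1,-1,-1,-1,-1,-1,-1,-1,-1,-1,-0.1]
}}

```text
time_s: 11.58
eef_pos: [0.5649, -0.0224, 0.2386]
orientation: [0.532, 0.466, -0.531, 0.466]
wrist_force: [0.5, -1.4, -0.1]
gripper_width: 0.122
```

Emit:
{"name": "apply_moves", "arguments": {
  "travel": [
    [0,-0.0015,0.04],
    [0,-0.002,0.04],
    [0,-0.002,0.04],
    [0,-0.002,0.04],
    [0,-0.002,0.04],
    [0,-0.002,0.04],
    [0,0,0],
    [0,0,0],
    [0,0,0],
    [0,0,0],
    [0,0,0]
  ],
  "turn": [
    [0,0,0],
    [0,0,0],
    [0,0,0],
    [0,0,0],
    [0,0,0],
    [0,0,0],
    [-7,0,0],
    [-7,0,0],
    [-7,0,0],
    [-7,0,0],
    [-4,0,0]
  ],
  "jaw": [-0.1,-0.1,-0.1,-0.1,-0.1,-0.1,-0.1,-0.1,-0.1,-0.1,-0.1]
}}

```text
time_s: 12.5
eef_pos: [0.5226, -0.2576, 0.2381]
orientation: [0.381, 0.596, -0.381, 0.595]
wrist_force: [0.1, 0.4, 0.0]
gripper_width: 0.449
```

```bash
cat > gow.py <<'E'
# gow.py X Y Z jawyaw : world target
from h import *;import sys
s,m=st();t=np.array(list(map(float,sys.argv[1:4])));j=float(sys.argv[4]);ja=np.degrees(np.arctan2(m[1,2],m[0,2]))
d=(j-ja+90)%180-90;print('jaw',ja.round(2),'turn x',(-d).round(2),'shift',(m.T@(t-s['eef_pos'])).round(4))
m2=R.from_euler('z',d,degrees=True).as_matrix()@m
print('shift after turn',(m2.T@(t-s['eef_pos'])).round(4),'tilt x',m[:,0].round(4))
E
python3 gow.py .5148 -.2975 .1 -65.4
python3 - <<'E'
from h import *
a=snap('top');f=a['frame'];h=cv2.cvtColor(f,cv2.COLOR_RGB2HSV);m=((h[...,1]<50)&(h[...,2]>205)).astype(np.uint8);z=np.zeros_like(m);z[130:215,145:250]=m[130:215,145:250]
b=snap('side');g=b['frame']
cv2.imwrite('pics/n3.png',np.vstack([cv2.resize(f[130:230,150:250,::-1],(0,0),fx=3,fy=3,interpolation=cv2.INTER_CUBIC),cv2.resize(g[215:315,160:260,::-1],(0,0),fx=3,fy=3,interpolation=cv2.INTER_CUBIC)]))
E
```

```text
t 12.5 p [ 0.5226 -0.2576  0.2381] F [0.1 0.4 0. ] T [ 0.04  0.01 -0.  ] w 0.449
[[0.0, 0.908, 0.419], [0.0, 0.419, -0.908], [-1.0, 0.0, -0.0]] [-0.653  0.096  1.74   0.     1.306  0.486]
jaw -65.26 turn x 0.14 shift [ 0.1381 -0.0238  0.0331]
shift after turn [ 0.1381 -0.0238  0.0331] tilt x [ 1.e-04  5.e-04 -1.e+00]
```

View pics/n3.png

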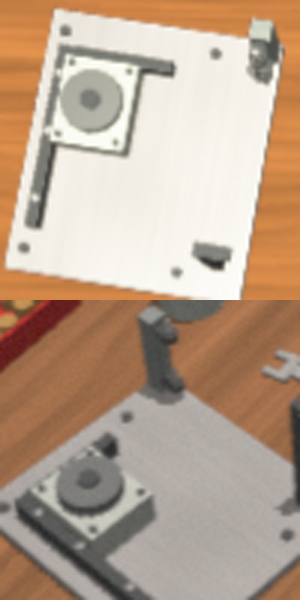

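Emit:
{"name": "apply_moves", "arguments": {
  "travel": [
    [0,-0.012,0.017],
    [0,-0.012,0.016],
    [0.04,0,0],
    [0.04,0,0],
    [0.03,0,0],
    [0.018,0,0],
    [0.01,0,0],
    [0,0,0],
    [0,0,0],
    [0,0,0],
    [0,0,0],
    [0,0,0]
  ],
  "turn": [
    [0,0,0],
    [0,0,0],
    [0,0,0],
    [0,0,0],
    [0,0,0],
    [0,0,0],
    [0,0,0],
    [0,0,0],
    [0,0,0],
    [0,0,0],
    [0,0,0],
    [0,0,0]
  ],
  "jaw": [-0.1,-0.1,-0.1,-0.1,-0.1,-0.1,-0.1,-0.1,-1,-1,-1,-1],
  "grip_force": 60
}}

```text
time_s: 13.6
eef_pos: [0.5158, -0.2984, 0.1026]
orientation: [0.382, 0.593, -0.383, 0.596]
wrist_force: [0.6, -0.6, 5.1]
gripper_width: 0.13
```

```bash
python3 gow.py .5148 -.2975 .1 -65.4
```

```text
t 13.6 p [ 0.5158 -0.2984  0.1026] F [ 0.6 -0.6  5.1] T [ 0.02 -0.01 -0.02] w 0.13
[[0.003, 0.91, 0.414], [-0.003, 0.414, -0.91], [-1.0, 0.002, 0.004]] [-0.715  0.286  1.79   0.     1.061  0.429]
jaw -65.53 turn x -0.13 shift [ 0.0026 -0.0005 -0.0013]
shift after turn [ 0.0026 -0.0005 -0.0013] tilt x [ 0.0033 -0.0028 -1.    ]
```

Emit:
{"name": "apply_moves", "arguments": {
  "travel": [
    [-0.01,0,0],
    [-0.02,0,0],
    [-0.03,0,0],
    [-0.03,0,0],
    [-0.03,0,0],
    [-0.03,0,0],
    [-0.03,0,0],
    [0,0,0]
  ],
  "turn": [
    [0,0,0],
    [0,0,0],
    [0,0,0],
    [0,0,0],
    [0,0,0],
    [0,0,0],
    [0,0,0],
    [0,0,0]
  ],
  "jaw": [-1,-1,-1,-1,-1,-1,-1,-1]
}}

```text
time_s: 14.27
eef_pos: [0.5167, -0.2991, 0.2888]
orientation: [0.382, 0.59, -0.383, 0.599]
wrist_force: [0.3, -0.6, -0.2]
gripper_width: 0.129
```

```bash
python3 - <<'E'
from h import *
a=np.load('a.npy',allow_pickle=True).item();n=np.load('nest.npz')
for nm,uv,z in[('flange',[262,244],.03),('canister',[283,120],.096),('oil',[317,115],.13),('wr1',[271,173],.005),('wr2',[275,217],.005)]:
    p=onz(a,[uv],z)[0];print(nm,p.round(3),'nest',(n['R'].T@(p[:2]-n['T'])).round(3))
E
cat > gd.py <<'E'
# gd.py open_deg  dx_along dh gx : target TCP so knuckle is at pin - dx_along along guard x, dh above seat ; gx,gy = pin nest
from h import *;import sys
op,dx,dh=map(float,sys.argv[1:4]);px,py=(float(v) for v in sys.argv[4:6]) if len(sys.argv)>5 else (.113,-.115)
n=np.load('nest.npz');s,m=st();L=.1125;ZS=.1196
yw=np.degrees(n['yaw'])+op;g=np.array([np.cos(np.radians(yw)),np.sin(np.radians(yw))])
t=np.r_[n['R']@[px,py]+n['T']-(L+dx)*g,ZS+dh];ja=np.degrees(np.arctan2(m[1,2],m[0,2]))
d=(yw-90-ja+90)%180-90;m2=R.from_euler('z',d,degrees=True).as_matrix()@m
p=np.array(s['eef_pos']);gx=np.array([np.cos(np.radians(ja+90)),np.sin(np.radians(ja+90))])
print('knuckle now nest',(n['R'].T@(p[:2]+L*gx-n['T'])).round(4),'dh',round(p[2]-ZS,4),'open',round(ja+90-np.degrees(n['yaw']),2))
print('turn x',(-d).round(2),'shift now-axes',(m.T@(t-p)).round(4),'after turn',(m2.T@(t-p)).round(4),'tilt',m[:,0].round(4))
E
python3 gd.py 22 0.05 0.1
```

```text
flange [ 0.374 -0.01   0.03 ] nest [-0.144 -0.233]
canister [ 0.738 -0.063  0.096] nest [ 0.224 -0.237]
oil [ 0.746 -0.161  0.13 ] nest [ 0.244 -0.333]
wr1 [ 0.595 -0.03   0.005] nest [ 0.077 -0.223]
wr2 [ 0.458 -0.047  0.005] nest [-0.056 -0.257]
t 14.27 p [ 0.5167 -0.2991  0.2888] F [ 0.3 -0.6 -0.2] T [-0.06 -0.07 -0.01] w 0.129
[[0.01, 0.91, 0.414], [-0.008, 0.415, -0.91], [-1.0, 0.005, 0.012]] [-0.715  0.082  1.662  0.     1.385  0.429]
knuckle now nest [ 0.1306 -0.4405] dh 0.1692 open 32.0
turn x 10.0 shift now-axes [ 0.0661  0.1097 -0.3144] after turn [ 0.0656  0.0536 -0.3287] tilt [ 0.0098 -0.0083 -0.9999]
```

Emit:
{"name": "apply_moves", "arguments": {
  "travel": [
    [0,0,0],
    [0,0,0],
    [0,0.003,-0.02],
    [0,0.004,-0.035],
    [0,0.004,-0.037],
    [0,0.004,-0.037],
    [0,0.004,-0.037],
    [0,0.004,-0.037],
    [0,0.004,-0.037],
    [0,0,-0.035],
    [0,0,-0.02],
    [0,0,0]
  ],
  "turn": [
    [7,0,0],
    [7,0,0],
    [0,0,0],
    [0,0,0],
    [0,0,0],
    [0,0,0],
    [0,0,0],
    [0,0,0],
    [0,0,0],
    [0,0,0],
    [0,0,0],
    [0,0,0]
  ],
  "jaw": [-1,-1,-1,-1,-1,-1,-1,-1,-1,-1,-1,-1]
}}

```text
time_s: 15.27
eef_pos: [0.4858, 0.0012, 0.2793]
orientation: [0.451, 0.546, -0.451, 0.544]
wrist_force: [1.2, -0.6, -1.9]
gripper_width: 0.134
```

```bash
python3 gd.py 18 0.05 0.032
```

```text
t 15.27 p [0.4858 0.0012 0.2793] F [ 1.2 -0.6 -1.9] T [0.   0.   0.09] w 0.134
[[-0.002, 0.982, 0.186], [0.002, 0.186, -0.982], [-1.0, -0.002, -0.002]] [-2.320e-01 -1.790e-01  1.930e+00  1.000e-03  1.393e+00  1.151e+00]
knuckle now nest [ 0.0721 -0.1712] dh 0.1597 open 18.26
turn x 0.26 shift now-axes [ 0.1278  0.0067 -0.041 ] after turn [ 0.1278  0.0065 -0.0411] tilt [-0.002   0.0018 -1.    ]
```

Emit:
{"name": "apply_moves", "arguments": {
  "travel": [
    [0,0.003,-0.02],
    [0,0.0035,-0.021],
    [0.03,0,0],
    [0.035,0,0],
    [0.033,0,0],
    [0.02,0,0],
    [0.01,0,0],
    [0,0,0],
    [0,0,0]
  ],
  "turn": [
    [0.3,0,0],
    [0,0,0],
    [0,0,0],
    [0,0,0],
    [0,0,0],
    [0,0,0],
    [0,0,0],
    [0,0,0],
    [0,0,0]
  ],
  "jaw": [-1,-1,-1,-1,-1,-1,-1,-1,-1]
}}

```text
time_s: 16.02
eef_pos: [0.4867, 0.0387, 0.1527]
orientation: [0.454, 0.542, -0.454, 0.542]
wrist_force: [0.4, 0.9, -1.9]
gripper_width: 0.13
```

```bash
python3 gd.py 18 0.0 0.032;python3 - <<'E'
from h import *
a=snap('top');b=snap('side');f=a['frame'];g=b['frame']
np.save('a2.npy',a,allow_pickle=True);np.save('b2.npy',b,allow_pickle=True)
z=lambda i:cv2.resize(i[:,:,::-1],(0,0),fx=8,fy=8,interpolation=cv2.INTER_CUBIC)
cv2.imwrite('pics/k1.png',np.hstack([z(f[130:190,210:260]),z(g[208:268,195:245])]))
print('top knuckle?')
E
```

```text
t 16.02 p [0.4867 0.0387 0.1527] F [ 0.4  0.9 -1.9] T [ 0.02  0.01 -0.04] w 0.13
[[0.0, 0.984, 0.176], [-0.0, 0.176, -0.984], [-1.0, 0.0, 0.0]] [-0.153 -0.03   2.037 -0.     1.135  1.24 ]
knuckle now nest [ 0.0685 -0.135 ] dh 0.0331 open 17.66
turn x -0.34 shift now-axes [ 0.0011  0.0485 -0.0049] after turn [ 0.0011  0.0485 -0.0046] tilt [ 1.e-04 -0.e+00 -1.e+00]
top knuckle?
```

View pics/k1.png

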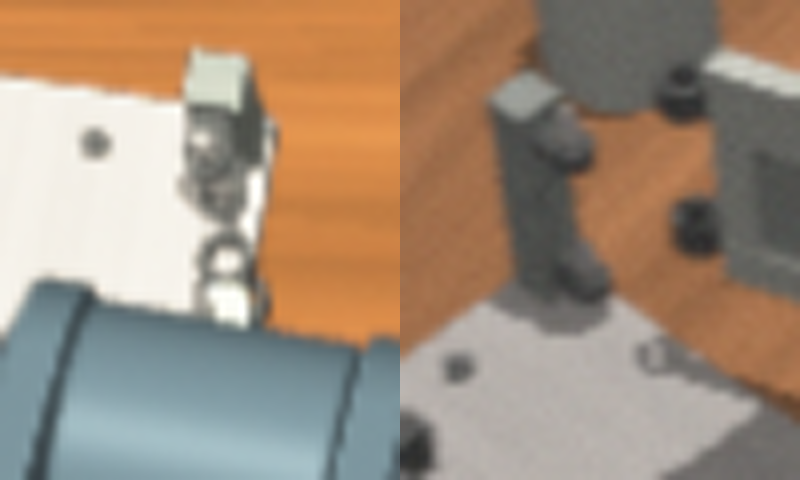

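Run:
```python
from h import *
a=np.load('a2.npy',allow_pickle=True).item();b=np.load('b2.npy',allow_pickle=True).item();n=np.load('nest.npz');s,m=st()
w=lambda x,y,z:np.r_[n['R']@[x,y]+n['T'],z]
off=lambda s,o,P:((proj(s,P)-np.array(o))*8).round(0).tolist()
K=[w(.0685,-.135,z) for z in(.156,.140,.148,.086,.070,.078)]
P=[w(.113,-.115,z) for z in(.125,.107,.103,.099,.055,.037,.033)]
print('crop coords top: K',off(a,(210,130),K),'\nP',off(a,(210,130),P));print('side(add 400): K',(np.array(off(b,(195,208),K))+[400,0]).tolist(),'\nP',(np.array(off(b,(195,208),P))+[400,0]).tolist())
for x,y in((.114,-.115),(.113,-.114)):print(off(a,(210,130),[w(x,y,.107)]),off(b,(195,208),[w(x,y,.107)]))
# dark blob centroids of the two knuckles and brackets, side view
g=b['frame'].astype(int).sum(2)/3
for nm,(u0,u1,v0,v1) in {'kt':(227,234,214,225),'kl':(227,234,231,242)}.items():
    r=g[v0:v1,u0:u1];mk=r<62;v,u=np.nonzero(mk);print(nm,mk.sum(),((u.mean()+u0-195)*8+400).round(1),((v.mean()+v0-208)*8).round(1))
```

```text
t 16.12 p [0.4879 0.0386 0.1543] F [ 0.  -0.2 -1.9] T [-0.07 -0.04  0.03] w 0.134
[[0.004, 0.984, 0.177], [-0.001, 0.177, -0.984], [-1.0, 0.003, 0.001]] [-0.153 -0.031  2.035 -0.     1.134  1.24 ]
crop coords top: K [[226.0, 249.0], [230.0, 258.0], [228.0, 253.0], [242.0, 289.0], [246.0, 297.0], [244.0, 293.0]] 
P [[200.0, 138.0], [205.0, 150.0], [206.0, 153.0], [207.0, 155.0], [217.0, 183.0], [221.0, 194.0], [222.0, 196.0]]
side(add 400): K [[676.0, 73.0], [679.0, 105.0], [677.0, 89.0], [690.0, 209.0], [694.0, 239.0], [692.0, 224.0]] 
P [[560.0, 107.0], [565.0, 142.0], [566.0, 149.0], [567.0, 157.0], [578.0, 239.0], [583.0, 272.0], [584.0, 279.0]]
[[205.0, 148.0]] [[163.0, 140.0]]
[[202.0, 150.0]] [[163.0, 143.0]]
kt 17 680.0 96.0
kl 19 692.6 230.3
```

```bash
python3 gd.py 18 0.0 0.032 .1145 -.116
```

```text
t 16.12 p [0.4879 0.0386 0.1543] F [ 0.  -0.2 -1.9] T [-0.07 -0.04  0.03] w 0.134
[[0.004, 0.984, 0.177], [-0.001, 0.177, -0.984], [-1.0, 0.003, 0.001]] [-0.153 -0.031  2.035 -0.     1.134  1.24 ]
knuckle now nest [ 0.0697 -0.1349] dh 0.0347 open 17.68
turn x -0.32 shift now-axes [ 0.0028  0.0485 -0.0037] after turn [ 0.0028  0.0485 -0.0035] tilt [ 3.6e-03 -6.0e-04 -1.0e+00]
```

Emit:
{"name": "apply_moves", "arguments": {
  "travel": [
    [0,0.012,-0.001],
    [0,0.013,-0.001],
    [0,0.01,-0.001],
    [0,0.008,-0.001],
    [0,0.0055,0],
    [0,0,0],
    [0,0,0]
  ],
  "turn": [
    [-0.3,0,0],
    [0,0,0],
    [0,0,0],
    [0,0,0],
    [0,0,0],
    [0,0,0],
    [0,0,0]
  ],
  "jaw": [-1,-1,-1,-1,-1,-1,-1]
}}

```text
time_s: 16.7
eef_pos: [0.5334, 0.0518, 0.1523]
orientation: [0.452, 0.544, -0.452, 0.544]
wrist_force: [0.6, -0.9, -1.7]
gripper_width: 0.129
```

```bash
cat > k.py <<'E'
import sys
from h import *
ps=[];a=snap('top');ps.append(manip.get_state()['eef_pos']);b=snap('side');ps.append(manip.get_state()['eef_pos'])
for i in range(2): imaging.snapshot('side');ps.append(manip.get_state()['eef_pos'])
print(np.round(ps,4).tolist());f=a['frame'];g=b['frame']
z=lambda i:cv2.resize(i[:,:,::-1],(0,0),fx=8,fy=8,interpolation=cv2.INTER_CUBIC)
cv2.imwrite('pics/'+sys.argv[1],np.hstack([z(f[130:190,210:260]),z(g[208:268,195:245])]))
E
python3 k.py k2.png;python3 gd.py 18 0.0 0.0 .1145 -.116
```

```text
[[0.5331, 0.0517, 0.1522], [0.533, 0.0517, 0.1521], [0.533, 0.0517, 0.1521], [0.533, 0.0517, 0.1521]]
t 16.9 p [0.533  0.0517 0.1521] F [-0.1 -1.4 -1.7] T [0.01 0.01 0.  ] w 0.129
[[-0.001, 0.983, 0.182], [0.0, 0.182, -0.983], [-1.0, -0.0, -0.0]] [-0.115  0.085  1.92  -0.     1.137  1.273]
knuckle now nest [ 0.1125 -0.1155] dh 0.0325 open 17.99
turn x -0.01 shift now-axes [0.0325 0.0018 0.0012] after turn [0.0325 0.0018 0.0012] tilt [-5.e-04  0.e+00 -1.e+00]
```

View pics/k2.png

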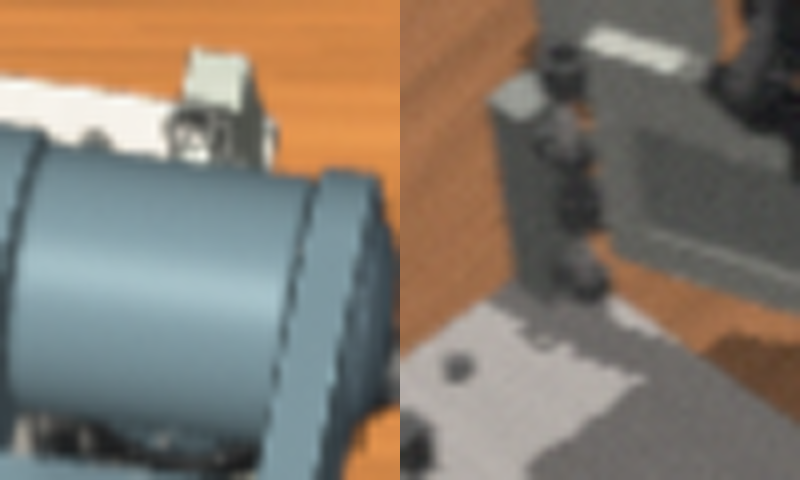

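Emit:
{"name": "apply_moves", "arguments": {
  "travel": [
    [0,0.0026,0.0023],
    [0.006,0,0],
    [0.005,0,0],
    [0.003,0,0],
    [0.003,0,0],
    [0,0,0]
  ],
  "turn": [
    [0,0,0],
    [0,0,0],
    [0,0,0],
    [0,0,0],
    [0,0,0],
    [0,0,0]
  ],
  "jaw": [-1,-1,-1,-1,-1,-1]
}}

```text
time_s: 17.4
eef_pos: [0.5357, 0.05, 0.1341]
orientation: [0.452, 0.544, -0.453, 0.543]
wrist_force: [0.1, -0.1, -1.7]
gripper_width: 0.132
```

```bash
cat > w.py <<'E'
import sys
from h import *
n=np.load('nest.npz')
for i in range(2): imaging.snapshot('side')
s,m=st();p=np.array(s['eef_pos']);j=np.arctan2(m[1,2],m[0,2])+np.pi/2;g=np.array([np.cos(j),np.sin(j)])
print('knuckle nest',(n['R'].T@(p[:2]+.1125*g-n['T'])).round(4),'dh',round(p[2]-.1196,4),'open',round(np.degrees(j-n['yaw']),2),'F tool',(m.T@s['wrist_force']).round(1))
E
python3 w.py
```

```text
t 17.5 p [0.5363 0.05   0.135 ] F [ 0.2 -0.7 -1.4] T [ 0.01  0.03 -0.03] w 0.131
[[-0.0, 0.983, 0.182], [0.0, 0.182, -0.983], [-1.0, -0.0, -0.0]] [-0.118  0.116  1.921  0.     1.104  1.27 ]
knuckle nest [ 0.116  -0.1167] dh 0.0154 open 17.99 F tool [1.4 0.1 0.7]
```

Emit:
{"name": "apply_moves", "arguments": {
  "travel": [
    [0.002,0,0],
    [0.0015,0,0],
    [0,0,0]
  ],
  "turn": [
    [0,0,0],
    [0,0,0],
    [0,0,0]
  ],
  "jaw": [-1,-1,-1]
}}

```text
time_s: 17.75
eef_pos: [0.5363, 0.05, 0.1315]
orientation: [0.452, 0.544, -0.452, 0.543]
wrist_force: [-0.1, -0.6, -1.6]
gripper_width: 0.13
```

```bash
python3 w.py
```

```text
t 17.85 p [0.5364 0.05   0.1318] F [-0.5  0.1 -2.2] T [-0.    0.   -0.01] w 0.127
[[-0.0, 0.983, 0.182], [0.0, 0.182, -0.983], [-1.0, -0.0, -0.0]] [-0.118  0.121  1.923  0.     1.097  1.27 ]
knuckle nest [ 0.1161 -0.1167] dh 0.0122 open 17.99 F tool [ 2.2 -0.5 -0.2]
```

Emit:
{"name": "apply_moves", "arguments": {
  "travel": [
    [0.0015,0,0],
    [0.001,0,0],
    [0,0,0]
  ],
  "turn": [
    [0,0,0],
    [0,0,0],
    [0,0,0]
  ],
  "jaw": [-1,-1,-1]
}}

```text
time_s: 18.1
eef_pos: [0.5363, 0.05, 0.129]
orientation: [0.452, 0.544, -0.452, 0.543]
wrist_force: [0.7, 0.6, -2.3]
gripper_width: 0.13
```

```bash
python3 w.py
```

```text
t 18.2 p [0.5364 0.05   0.1292] F [-0.3  0.6 -2.6] T [ 0.05  0.07 -0.01] w 0.128
[[-0.0, 0.983, 0.182], [0.0, 0.182, -0.983], [-1.0, -0.0, -0.0]] [-0.118  0.125  1.924  0.     1.093  1.27 ]
knuckle nest [ 0.116  -0.1167] dh 0.0096 open 17.99 F tool [ 2.6 -0.2 -0.6]
```

Emit:
{"name": "apply_moves", "arguments": {
  "travel": [
    [0.001,0,0],
    [0.001,0,0],
    [0,0,0]
  ],
  "turn": [
    [0,0,0],
    [0,0,0],
    [0,0,0]
  ],
  "jaw": [-1,-1,-1]
}}

```text
time_s: 18.45
eef_pos: [0.5365, 0.05, 0.1274]
orientation: [0.452, 0.544, -0.452, 0.544]
wrist_force: [-1.4, 0.5, -1.0]
gripper_width: 0.133
```

```bash
python3 w.py
```

```text
t 18.55 p [0.5365 0.05   0.1274] F [-0.8  1.  -0.5] T [0.18 0.01 0.  ] w 0.127
[[0.0, 0.983, 0.182], [0.0, 0.182, -0.983], [-1.0, 0.0, -0.0]] [-0.118  0.128  1.925  0.     1.089  1.27 ]
knuckle nest [ 0.1162 -0.1167] dh 0.0078 open 18.0 F tool [ 0.5 -0.6 -1.1]
```

Emit:
{"name": "apply_moves", "arguments": {
  "travel": [
    [0.001,-0.0002,-0.0004],
    [0.001,0,0],
    [0,0,0]
  ],
  "turn": [
    [0,0,0],
    [0,0,0],
    [0,0,0]
  ],
  "jaw": [-1,-1,-1]
}}

```text
time_s: 18.8
eef_pos: [0.5359, 0.0504, 0.1249]
orientation: [0.452, 0.544, -0.452, 0.543]
wrist_force: [-0.8, 0.8, -1.6]
gripper_width: 0.131
```

```bash
python3 w.py
```

```text
t 18.9 p [0.5359 0.0503 0.1249] F [-0.7  0.5 -1.8] T [0.06 0.1  0.04] w 0.133
[[-0.0, 0.983, 0.182], [0.0, 0.182, -0.983], [-1.0, -0.0, -0.0]] [-0.117  0.131  1.927  0.     1.084  1.271]
knuckle nest [ 0.1156 -0.1164] dh 0.0053 open 17.99 F tool [ 1.8 -0.6 -0.6]
```

Inside the full-diameter part now with small forces. Continue down gently.

Emit:
{"name": "apply_moves", "arguments": {
  "travel": [
    [0.001,-0.0002,-0.0002],
    [0.001,0,0],
    [0,0,0]
  ],
  "turn": [
    [0,0,0],
    [0,0,0],
    [0,0,0]
  ],
  "jaw": [-1,-1,-1]
}}

```text
time_s: 19.15
eef_pos: [0.5357, 0.0504, 0.1229]
orientation: [0.452, 0.544, -0.452, 0.543]
wrist_force: [0.2, -0.0, -2.2]
gripper_width: 0.129
```

Emit:
{"name": "apply_moves", "arguments": {
  "travel": [
    [0.001,0,0],
    [0.001,0,0],
    [0,0,0]
  ],
  "turn": [
    [0,0,0],
    [0,0,0],
    [0,0,0]
  ],
  "jaw": [-1,-1,-1]
}}

```text
time_s: 19.4
eef_pos: [0.5358, 0.0505, 0.121]
orientation: [0.452, 0.544, -0.452, 0.543]
wrist_force: [-0.1, -1.1, -2.2]
gripper_width: 0.13
```

```bash
python3 w.py
```

```text
t 19.5 p [0.5359 0.0504 0.1212] F [ 0.7 -0.  -2.2] T [-0.02  0.02  0.05] w 0.128
[[-0.0, 0.983, 0.182], [0.0, 0.182, -0.983], [-1.0, -0.0, -0.0]] [-0.117  0.136  1.929  0.     1.077  1.271]
knuckle nest [ 0.1155 -0.1163] dh 0.0016 open 17.99 F tool [2.2 0.7 0.2]
```

Emit:
{"name": "apply_moves", "arguments": {
  "travel": [
    [0.001,0,0],
    [0.0005,0,0],
    [0,0,0]
  ],
  "turn": [
    [0,0,0],
    [0,0,0],
    [0,0,0]
  ],
  "jaw": [-1,-1,-1]
}}

```text
time_s: 19.75
eef_pos: [0.5359, 0.0505, 0.1197]
orientation: [0.452, 0.544, -0.452, 0.544]
wrist_force: [0.9, 0.8, -1.8]
gripper_width: 0.131
```

Emit:
{"name": "apply_moves", "arguments": {
  "travel": [
    [0.001,0,0],
    [0,0,0],
    [0,0,0]
  ],
  "turn": [
    [0,0,0],
    [0,0,0],
    [0,0,0]
  ],
  "jaw": [-1,-1,-1]
}}

```text
time_s: 20.0
eef_pos: [0.536, 0.0504, 0.1193]
orientation: [0.452, 0.544, -0.452, 0.544]
wrist_force: [-3.7, -0.0, 4.3]
gripper_width: 0.133
```

Emit:
{"name": "apply_moves", "arguments": {
  "travel": [
    [0.001,0,0],
    [0,0,0],
    [0,0,0]
  ],
  "turn": [
    [0,0,0],
    [0,0,0],
    [0,0,0]
  ],
  "jaw": [-1,-1,-1]
}}

```text
time_s: 20.25
eef_pos: [0.536, 0.0504, 0.1189]
orientation: [0.452, 0.544, -0.452, 0.544]
wrist_force: [-7.0, -1.1, 8.3]
gripper_width: 0.128
```

```bash
python3 w.py
```

```text
t 20.35 p [0.536  0.0503 0.119 ] F [-6.9 -1.3  8.2] T [0.05 0.68 0.11] w 0.129
[[-0.0, 0.983, 0.182], [-0.0, 0.182, -0.983], [-1.0, -0.0, 0.0]] [-0.117  0.14   1.929 -0.     1.073  1.271]
knuckle nest [ 0.1156 -0.1164] dh -0.0006 open 18.01 F tool [-8.2 -7.  -0. ]
```

Emit:
{"name": "apply_moves", "arguments": {
  "travel": [
    [-0.002,0,0],
    [0,0,0],
    [0,0,0],
    [0,0,0],
    [0,0,0]
  ],
  "turn": [
    [0,0,0],
    [0,0,0],
    [0,0,0],
    [0,0,0],
    [0,0,0]
  ],
  "jaw": [-1,-0.6,-0.4,-0.3,-0.3]
}}

```text
time_s: 20.77
eef_pos: [0.536, 0.0505, 0.1197]
orientation: [0.452, 0.544, -0.452, 0.544]
wrist_force: [-0.1, 0.5, 0.1]
gripper_width: 0.35
```

Emit:
{"name": "apply_moves", "arguments": {
  "travel": [
    [-0.015,0,0],
    [-0.03,0,0],
    [-0.035,0,0],
    [0,-0.019,0.019],
    [0,-0.019,0.02],
    [0,0,0],
    [0,0,0],
    [0,0,0]
  ],
  "turn": [
    [0,0,0],
    [0,0,0],
    [0,0,0],
    [0,0,0],
    [0,0,0],
    [6,0,0],
    [6,0,0],
    [6,0,0]
  ],
  "jaw": [-0.3,-0.3,-0.3,-0.6,-1,-1,-1,-1]
}}

```text
time_s: 21.43
eef_pos: [0.5055, 0.0048, 0.1999]
orientation: [0.533, 0.464, -0.533, 0.465]
wrist_force: [0.4, -0.0, -0.0]
gripper_width: -0.002
```

```bash
python3 go.py -0.015 -0.20 0.112 90; python3 k.py k3.png
python3 - <<'E'
import cv2
from h import *
b=snap('side');cv2.imwrite('pics/s4.png',cv2.resize(b['frame'][190:310,150:310,::-1],(0,0),fx=5,fy=5,interpolation=cv2.INTER_CUBIC))
E
```

```text
t 21.43 p [0.5055 0.0048 0.1999] F [ 0.4 -0.  -0. ] T [-0.02 -0.03 -0.02] w -0.002
[[0.0, 0.991, -0.137], [-0.0, -0.137, -0.991], [-1.0, 0.0, -0.0]] [-0.215 -0.05   1.962  0.     1.229  1.493]
nestpos [-0.0156 -0.2003] jawyaw-nest -90.36 shift tool [ 0.0879  0.0006 -0.0003] turn about toolx -0.36 level tilt [ 5.e-04 -0.e+00 -1.e+00]
[[0.5056, 0.0049, 0.1998], [0.5056, 0.005, 0.1998], [0.5056, 0.0052, 0.1997], [0.5056, 0.0052, 0.1997]]
```

View pics/s4.png

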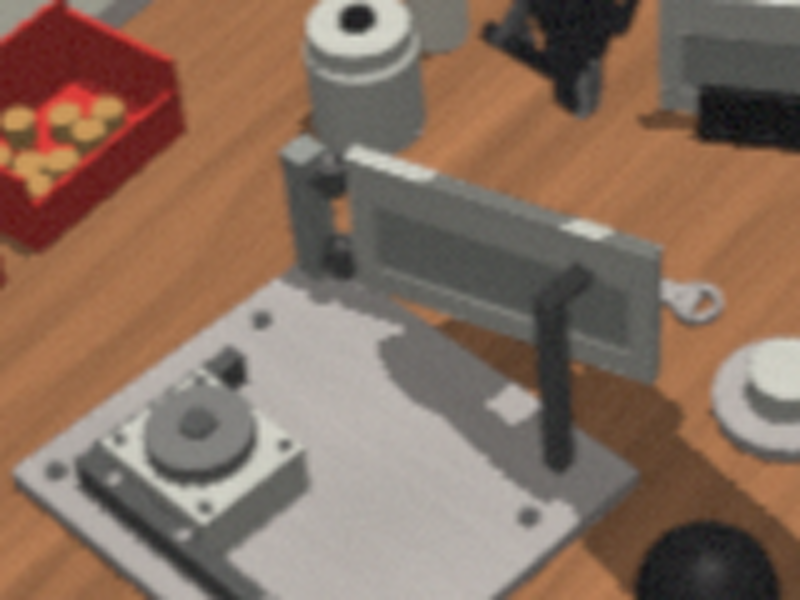

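Emit:
{"name": "apply_moves", "arguments": {
  "travel": [
    [0.035,0,0],
    [0.035,0,0],
    [0.018,0,0],
    [0,0,-0.006],
    [0,0,-0.005],
    [0,0,-0.003],
    [0,0,-0.003],
    [0,0,-0.003],
    [0,0,-0.003],
    [0,0,-0.003],
    [0,0,-0.003]
  ],
  "turn": [
    [0,0,0],
    [0,0,0],
    [0,0,0],
    [0,0,0],
    [0,0,0],
    [0,0,0],
    [0,0,0],
    [0,0,0],
    [0,0,0],
    [0,0,0],
    [0,0,0]
  ],
  "jaw": [-1,-1,-1,-1,-1,-1,-1,-1,-1,-1,-1]
}}

```text
time_s: 22.6
eef_pos: [0.5097, 0.0342, 0.1123]
orientation: [0.532, 0.466, -0.531, 0.466]
wrist_force: [-0.3, -0.2, 0.8]
gripper_width: 0.002
```

Emit:
{"name": "apply_moves", "arguments": {
  "travel": [
    [0,0,-0.003],
    [0,0,-0.003],
    [0,0,-0.003],
    [0,0,-0.003],
    [0,0,-0.003],
    [0,0,-0.002],
    [0,0,-0.002],
    [0,0,-0.002],
    [0,0,-0.002],
    [0,0,0]
  ],
  "turn": [
    [0,0,0],
    [0,0,0],
    [0,0,0],
    [0,0,0],
    [0,0,0],
    [0,0,0],
    [0,0,0],
    [0,0,0],
    [0,0,0],
    [0,0,0]
  ],
  "jaw": [-1,-1,-1,-1,-1,-1,-1,-1,-1,-1]
}}

```text
time_s: 23.43
eef_pos: [0.5125, 0.0571, 0.1118]
orientation: [0.532, 0.466, -0.532, 0.466]
wrist_force: [-0.4, -0.5, 0.4]
gripper_width: -0.006
```

```bash
python3 go.py -0.015 -0.1355 0.112 90
```

```text
t 23.43 p [0.5125 0.0571 0.1118] F [-0.4 -0.5  0.4] T [ 0.03 -0.03  0.04] w -0.006
[[0.0, 0.991, -0.131], [0.0, -0.131, -0.991], [-1.0, -0.0, -0.0]] [-0.109  0.1    1.989  0.     1.053  1.592]
nestpos [-0.0156 -0.1476] jawyaw-nest -89.99 shift tool [-0.0002  0.0006 -0.0121] turn about toolx 0.01 level tilt [ 0.e+00  1.e-04 -1.e+00]
```

Emit:
{"name": "apply_moves", "arguments": {
  "travel": [
    [0,0,-0.0015],
    [0,0,-0.0015],
    [0,0,-0.0015],
    [0,0,-0.0015],
    [0,0,-0.0015],
    [0,0,-0.001],
    [0,0,-0.001],
    [0,0,0]
  ],
  "turn": [
    [0,0,0],
    [0,0,0],
    [0,0,0],
    [0,0,0],
    [0,0,0],
    [0,0,0],
    [0,0,0],
    [0,0,0]
  ],
  "jaw": [-1,-1,-1,-1,-1,-1,-1,-1]
}}

```text
time_s: 24.1
eef_pos: [0.5137, 0.0663, 0.1118]
orientation: [0.532, 0.466, -0.532, 0.466]
wrist_force: [0.0, -0.7, -0.5]
gripper_width: -0.005
```

Emit:
{"name": "apply_moves", "arguments": {
  "travel": [
    [0,0,-0.0008],
    [0,0,-0.0008],
    [0,0,-0.0008],
    [0,0,0]
  ],
  "turn": [
    [0,0,0],
    [0,0,0],
    [0,0,0],
    [0,0,0]
  ],
  "jaw": [-1,-1,-1,-1]
}}

```text
time_s: 24.43
eef_pos: [0.514, 0.0687, 0.1118]
orientation: [0.532, 0.466, -0.532, 0.466]
wrist_force: [0.2, -0.1, 0.1]
gripper_width: 0.003
```

Emit:
{"name": "apply_moves", "arguments": {
  "travel": [
    [0,0,-0.0007],
    [0,0,-0.0007],
    [0,0,0]
  ],
  "turn": [
    [0,0,0],
    [0,0,0],
    [0,0,0]
  ],
  "jaw": [-1,-1,-1]
}}

```text
time_s: 24.68
eef_pos: [0.5141, 0.0697, 0.1118]
orientation: [-0.531, -0.466, 0.532, -0.466]
wrist_force: [-0.8, -3.0, 0.4]
gripper_width: 0.001
```

```bash
python3 go.py -0.015 -0.1355 0.112 90
```

```text
t 24.68 p [0.5141 0.0697 0.1118] F [-0.8 -3.   0.4] T [-0.31  0.05  0.05] w 0.001
[[-0.0, 0.991, -0.131], [-0.001, -0.131, -0.991], [-1.0, -0.0, 0.001]] [-8.400e-02  1.070e-01  1.981e+00 -1.000e-03  1.054e+00  1.619e+00]
nestpos [-0.0156 -0.1348] jawyaw-nest -90.0 shift tool [-0.0002  0.0006  0.0007] turn about toolx 0.0 level tilt [-2.e-04 -8.e-04 -1.e+00]
```

Emit:
{"name": "apply_moves", "arguments": {
  "travel": [
    [0,0,-0.0007],
    [0,0,0],
    [0,0,0]
  ],
  "turn": [
    [0,0,0],
    [0,0,0],
    [0,0,0]
  ],
  "jaw": [-1,-1,-1]
}}

```text
time_s: 24.93
eef_pos: [0.5142, 0.0698, 0.1118]
orientation: [-0.531, -0.466, 0.532, -0.467]
wrist_force: [-1.2, -5.9, 0.6]
gripper_width: -0.001
```

Emit:
{"name": "apply_moves", "arguments": {
  "travel": [
    [0,0,0.002],
    [0,0,0.008],
    [0,0,0.03],
    [0,0,0.03],
    [-0.03,0,0.03],
    [-0.04,0,0.03],
    [-0.04,0,0.03],
    [-0.03,0,0.03],
    [0,0,0.03],
    [0,0,0.03],
    [0,0,0.03],
    [0,0,0]
  ],
  "turn": [
    [0,0,0],
    [0,0,0],
    [0,0,0],
    [0,0,0],
    [0,0,0],
    [0,0,0],
    [0,0,0],
    [0,0,0],
    [0,0,0],
    [0,0,0],
    [0,0,0],
    [0,0,0]
  ],
  "jaw": [-1,-1,-1,-1,-1,-1,-1,-1,-1,-1,-1,-1]
}}

```text
time_s: 25.93
eef_pos: [0.4785, -0.2003, 0.2379]
orientation: [-0.533, -0.464, 0.533, -0.466]
wrist_force: [-0.1, -0.2, 0.5]
gripper_width: -0.0
```

Run:
```python
from h import *
a=snap('top');b=snap('side')
z=lambda i,k:cv2.resize(i[:,:,::-1],(0,0),fx=k,fy=k,interpolation=cv2.INTER_CUBIC)
cv2.imwrite('pics/f.png',np.hstack([z(a['frame'][125:245,150:250],4),z(b['frame'][205:325,150:250],4)]))
f=a['frame'];h=cv2.cvtColor(f,cv2.COLOR_RGB2HSV);n=np.load('nest.npz');st()
K=[np.r_[n['R']@[x,-.1155]+n['T'],.137] for x in(-.1,.1)];print('shut rail ends crop',((proj(a,K)-[150,125])*4).round().tolist())
```

```text
t 26.03 p [ 0.4787 -0.1968  0.2373] F [ 0.  -0.1  1. ] T [-0.03  0.04 -0.05] w -0.001
[[0.0, 0.991, -0.133], [0.001, -0.133, -0.991], [-1.0, 0.0, -0.001]] [-6.100e-01 -6.100e-02  1.901e+00  1.000e-03  1.302e+00  1.094e+00]
shut rail ends crop [[287.0, 379.0], [336.0, 103.0]]
```

View pics/f.png

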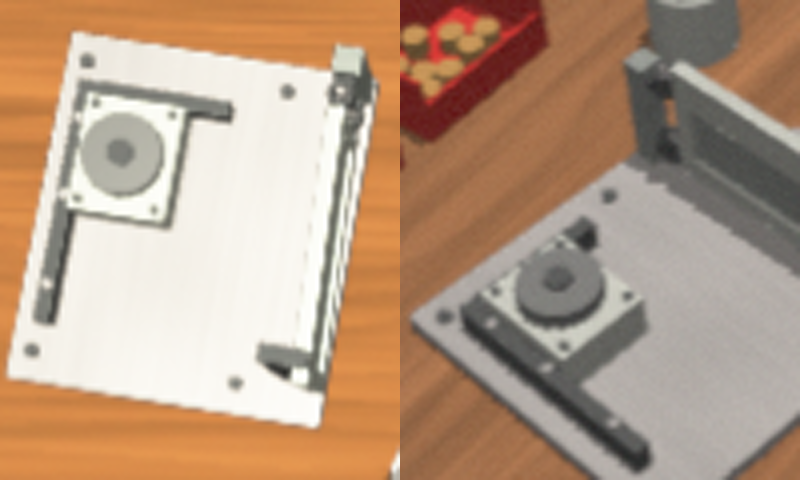

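Top view (left half): the guard is shut along the nest, with its free end under the lip at about (300,375). The housing is square in the corner at about (125,155). The side view (right half) shows both knuckles on their brackets, at (660,80) and (668,145). The arm is clear, so I'm handing the job in.

```bash
python3 -c "
from workcell import job;print(job.finish_job())"
```

```text
the job is handed in; nothing more can be done
None
```

The job is done and handed in at about 26 s, with the arm clear of everything.

- **Housing:** I pushed it with the fingers against the +y fence, then the +x fence, then pressed it once more towards +y. Each push ended in a firm stop at 8–12 N. Both views show it square in the corner, but at about 3 mm per pixel they cannot show a gap under a millimetre.
- **Guard:** I took it from the rack and brought it in sideways at 18° open, 32 mm above its seat. It then went down onto both pins in small steps. It seated within 1 mm of the expected height, with at most about 11 N.
- **Swing:** I closed it slowly with the shut fingers until it met the stop post, pressing at about 6 N. The last picture shows it shut, with its free end under the keeper lip and both knuckles on their brackets.

**Disagreements:** my estimate of the pin position from the pictures was about 2–3 mm off along the nest's x. The two cameras differed by a similar amount. I corrected this from a close view and from the contact forces before lowering the guard.

**Not checked:** I did not measure the spare panel and the other things again at the end. I saw no contact with them in the pictures I looked at.

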